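# Set the danish's freshness timer

## Robot

A 6-joint arm with a two-finger parallel gripper is mounted at the origin on a cart in front of the work surface, level with it; the furniture and walls round the work are solid. World frame = base frame: x ahead of the robot, y to its left, z up, the work surface at z = 0. Lengths are in m, angles in rad, forces in N, time in s.
With the tool pointing down it reaches from about 0.15 to 0.775 m from the base axis. Payload 6.1 kg.
Tool frame: the origin (TCP) lies midway between the tips of the shut fingers; the grasp point (between the pads) lies 19 mm behind it; z points along the fingers, x is the direction in which the jaws open and shut, and the axes are right-handed (so a half turn about z gives the same grasp; the last joint's range is limited). The gripper opens to 85 mm and grips with 20 to 120 N. Pads are 22 mm wide; open, the fingers measure 114 mm over their backs; the gripper's body (76 mm by 85 mm) begins 54 mm behind the grasp point. The pads swing forward as they close: fully open they stand 13 mm farther back than shut.
Start: joints at [1.275, 0.126, -0.04, 1.405, 0, 1.571], TCP at [0.153, 0.502, 0.231] pointing down, gripper open.
Joint ranges: [-2.72, 2.72], [-0.95, 1.95], [-1.27, 1.35], [-1.78, 2.02], [-1.46, 1.47], [-3.14, 3.14]. Speed limits (rad/s): [2.39, 2.39, 3.01, 3.14, 3.14, 3.14].

## Interface

Orientations are given as a unit quaternion [w, x, y, z].
In Python, from rig import arm, viewer gives the robot as it stands.
- The arm moves only by the tool arm_command, never from a script. Its argument "targets" is a list of rows, each an object of numbers: "x", "y", "z": the shift along the tool's x, y, z in mm; "rx", "ry", "rz": the turn, a rotation vector about the tool's x, y, z in degrees. A call has 1 to 12 rows; each row shifts and turns the commanded pose from where the row before left it, along the tool's axes as they then stand; what a row does not reach is not made up. A row lasts 1/10 s, in which the tool goes at most 50 mm and 8.59 degrees, less where a joint would pass 70% of its speed; a pose out of reach is approached as far as the arm can. A call is refused whole if a number of a shift passes 50 or a number of a turn 8.59, either way. A call with a gripper value outside its range is refused whole. "fingers" is the opening, from 0 (shut) to 1 (fully open), set as the call begins (left out, the last holds). The fingers move at their own pace and stop on an object; the grip force is fixed at half the most. Time passes only in rows, so rows that do not move let the fingers close. It gives the time, the measured TCP pose, the force and the opening at its end, in the units of the state.
- arm.get_obs(): the state, without advancing time (a new reading comes with each control period).
- viewer.get_image(name): name is "side" or "top"; returns a dict with "image" (384x512x3 uint8, red, green, blue), "range_z" (384x512 float32, m along the optical axis (not along the pixel's ray), 0 where there is no reading), "fov_y" (degrees; the focal length in pixels is half the picture's height over the tangent of half this angle, whatever the lens; pixels are square), "cx", "cy" (the principal point, pixels), "k1" (the pictures are not rectified: a ray, as slopes to the right and down, at radius r is drawn at 1 + k1 r^2 times it, then the intrinsics apply), "world_from_camera" (4x4, takes a point from camera to world coordinates). Camera axes: x right, y down, z forward; pixel columns grow to the right and rows downward; lengths in m; the calibration is good to about 2 mm. A picture is of the moment at which its call begins.
- arm.hand_in(): hands the job in, once; it reports no verdict.
The state is a dict: "time_s": time; "qpos": joint angles; "joint_vel": joint speeds; "joint_efforts": joint torques, N m; "ee_pos": TCP position; "ee_rot": TCP orientation; "force": force on the tool from outside, world axes, zero at the start; "torque": the same for the moment, N m; "gripper_width": opening from 0.0 (shut) to 1.0 (fully open).
Only numpy, scipy, OpenCV 4.12 (cv2) and the standard library are available. Lean on these libraries where they do the work, as an engineer would, in place of code of your own. Each camera call takes 0.05 s, during which the arm holds its last target.

## Task

The danish has just been put out: set the freshness timer in front of it to two dots. Pull that timer's knob up to unlock it, turn it clockwise from the red bar to the two dots, push it fully back in and let go; leave the other timer's knob and the danish as they are.

Things in the scene. Friction and masses are not known exactly. Their poses are not given: they have to be found in the camera images.
- timer_board: Fixed board 168 (x) by 250 mm (y); origin under its centre on the table, x away from the robot within 8 deg, y left. Front 62 mm: grey console 62 mm high with two knobs on white dials (red bar; one, two, three black dots). Behind: wooden shelf 30 mm high, bays at y +0.0625 (left) and -0.0625; one holds the danish, one a muffin 66 mm tall. Glass domes up to 165 mm tall stand towards the robot.
- left_knob (a point): Left timer's black knob (axis at x -0.053, y +0.0625 on the board). Skirt 37 mm wide, 6 high, underside 63 mm above the table, carries a grip bar 38 long, 16 thick, top 40 mm above it. Point on the axis 30 mm above it: 93 mm over the board's origin when in, 107 out. x along the bar to its white pointer, z up. Pulls up 14 mm to a stop, stays where left (3 N friction, no spring).
- right_knob (a point): The same knob of the right timer (y -0.0625). Both: locked when in (10 deg play), turn freely (0.04 N m) from 8 mm out; pushed down between marks they may not go in. Pointer from above: red bar = off, 80 deg anticlockwise of the board's +x; one dot 40 deg anticlockwise; two dots along +x, to the back; three dots 40 deg clockwise. Both start in, at the red bar within 5 deg (80 deg to turn).
- danish: Golden, square, folded pastry with a yellow filling, 99 x 99 x 34 mm, loose, lying in the left or right bay of the board behind the timer that belongs to it. Origin at the centre of its underside. Bystanders: glass jars up to 240 mm tall to the right of the board, domed plates before it, a 150 mm mill on the left, a 99 mm jam jar in front on the right.

How it is judged:
By the outcome, as a careful person would: the job done as asked, in the order asked, and still so for the second after the job is handed in, with the robot touching nothing.
It also fails if it takes over 42 s, if anything falls off the work surface, if the arm or the gripper's body presses on something with over 40 N, if the wrist force passes 120 N, or if a joint passes its speed limit or range.

## Working session

There is one attempt and no reset: what is moved stays moved. The work goes in short steps, Python scripts to look and compute and a tool call to move; the robot and the scene stay as the last step left them, time stands still between calls to the robot, and variables do not carry over. Pictures are saved under pics/ and viewed, and the job is handed in when it is done.

Besides the shell and the picture viewer there is one more tool, called after ">>>" as name(argument=value, ...) on one line, values as JSON. arm_command: Moves the arm, as the interface text tells. Its arguments: {"type":"object","properties":{"targets":{"type":"array","items":{"type":"object","properties":{"x":{"type":"number"},"y":{"type":"number"},"z":{"type":"number"},"rx":{"type":"number"},"ry":{"type":"number"},"rz":{"type":"number"}}}},"fingers":{"type":"number"}},"required":["targets"]}

```bash
mkdir -p pics; cat > h.py <<'E'
import numpy as np, cv2, pickle
def snap(n,tag):
    from rig import viewer
    d=viewer.get_image(n); pickle.dump(d,open(f'{tag}.pkl','wb'))
    cv2.imwrite(f'pics/{tag}.png',d['image'][:,:,::-1]); return d
def cloud(d):
    H,W=d['range_z'].shape; f=H/2/np.tan(np.radians(d['fov_y'])/2)
    K=np.array([[f,0,d['cx']],[0,f,d['cy']],[0,0,1]])
    u,v=np.meshgrid(np.arange(W),np.arange(H)); p=np.stack([u,v],-1).reshape(-1,1,2).astype(float)
    n=cv2.undistortPoints(p,K,np.array([d['k1'],0,0,0.]),None,None).reshape(H,W,2)
    z=d['range_z']; c=np.dstack([n[...,0]*z,n[...,1]*z,z,np.ones_like(z)])
    w=(c@d['world_from_camera'].T)[...,:3]; w[z==0]=np.nan; return w
E
python3 - <<'E'
from h import *
from rig import arm
a=snap('top','top0');b=snap('side','side0')
for d in(a,b): print(d['fov_y'],d['cx'],d['cy'],d['k1'],d['world_from_camera'].round(3).tolist())
print(arm.get_obs())
E
```

```text
45.432286350341776 258.786884308033 185.3552088072173 -0.0575566332962183 [[-0.002, -0.996, 0.089, 0.566], [-1.0, -0.0, -0.025, 0.139], [0.025, -0.089, -0.996, 0.927], [0.0, 0.0, 0.0, 1.0]]
52.46315661900005 259.2704052218462 195.6167450399712 -0.06003864078635434 [[-1.0, -0.014, 0.006, 0.645], [-0.013, 0.499, -0.867, 0.857], [0.009, -0.867, -0.499, 0.512], [0.0, 0.0, 0.0, 1.0]]
{'time_s': 0.1, 'qpos': array([ 1.27499271e+00,  1.26350632e-01, -4.04514702e-02,  1.40542719e+00,
       -2.28841979e-05,  1.57080257e+00]), 'joint_vel': array([-0.00183324, -0.00256642,  0.00214663, -0.00017546,  0.00239006,
       -0.00160285]), 'joint_efforts': array([ 4.54759474e-04, -4.36903417e+01,  3.53608274e+01,  1.35891823e-02,
        1.21907183e-04, -6.39335923e-06]), 'ee_pos': array([0.15294534, 0.50185775, 0.23061554]), 'ee_rot': array([ 4.35637399e-04,  8.03590053e-01,  5.95182756e-01, -5.68946798e-04]), 'force': array([-0.31997736, -0.75299728, -0.14333385]), 'torque': array([-0.00052046, -0.06348976, -0.00696796]), 'gripper_width': 1.0004053260668315}
```

View pics/top0.png

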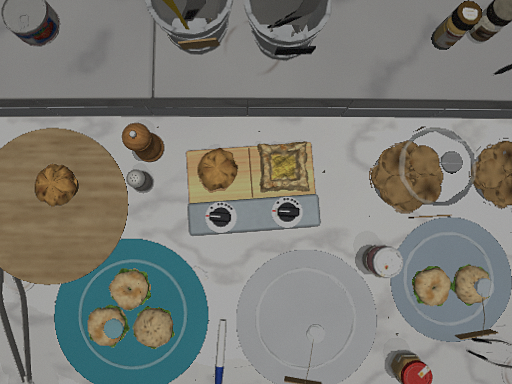

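View pics/side0.png

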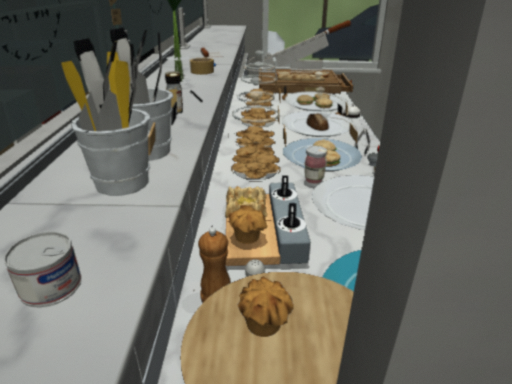

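The danish lies in the right bay (top image, ~(285,167)), with the muffin on the left at (217,170). The target is therefore the right knob at ~(288,211).

```bash
python3 - <<'E'
from h import *
d=pickle.load(open('top0.pkl','rb')); w=cloud(d); im=d['image']
c=cv2.resize(im[125:250,175:335],None,fx=5,fy=4.8*5/4.8,interpolation=cv2.INTER_CUBIC)[:600]
cv2.imwrite('pics/c0.png',c[:,:,::-1])
c=cv2.resize(d['image'][190:235,190:315],None,fx=6,fy=6,interpolation=cv2.INTER_CUBIC)
cv2.imwrite('pics/c1.png',c[:,:,::-1])
# knob tops: z>0.085 in console area
for nm,(u0,u1,v0,v1) in dict(L=(195,245,195,232),R=(265,315,190,230)).items():
    p=w[v0:v1,u0:u1].reshape(-1,3); q=p[(p[:,2]>.092)]
    print(nm,len(q),q.mean(0).round(4),q[:,2].max(), (cv2.minAreaRect((q[:,:2]*1000).astype(np.float32))))
# console top z~.062
reg=w[120:250,175:335].reshape(-1,3)
q=reg[(abs(reg[:,2]-.062)<.004)]; print(len(q),cv2.minAreaRect((q[:,:2]*1000).astype(np.float32)))
q=reg[(reg[:,2]>.022)&(reg[:,2]<.12)]; print(len(q),cv2.minAreaRect((q[:,:2]*1000).astype(np.float32)))
for v in (190,205,211,220,235,240): print(v,w[v,285].round(4))
E
```

```text
L 186 [0.5834 0.1902 0.1025] 0.10756345556258173 ((583.5645141601562, 190.07391357421875), (37.35396194458008, 15.984691619873047), 84.26921081542969)
R 185 [0.5928 0.0664 0.1026] 0.10758883386394835 ((593.0038452148438, 66.3374252319336), (36.5567626953125, 15.860967636108398), 86.56035614013672)
3900 ((639.1903076171875, 132.0150909423828), (164.09442138671875, 249.62405395507812), 4.289412498474121)
10916 ((641.113037109375, 132.11578369140625), (168.9045867919922, 250.64064025878906), 4.457265853881836)
190 [0.6371 0.0654 0.0267]
205 [0.6055 0.0691 0.0694]
211 [0.5931 0.0719 0.103 ]
220 [0.5775 0.0691 0.0677]
235 [0.5482 0.0639 0.0014]
240 [ 0.5381  0.0635 -0.0035]
```

View pics/c0.png

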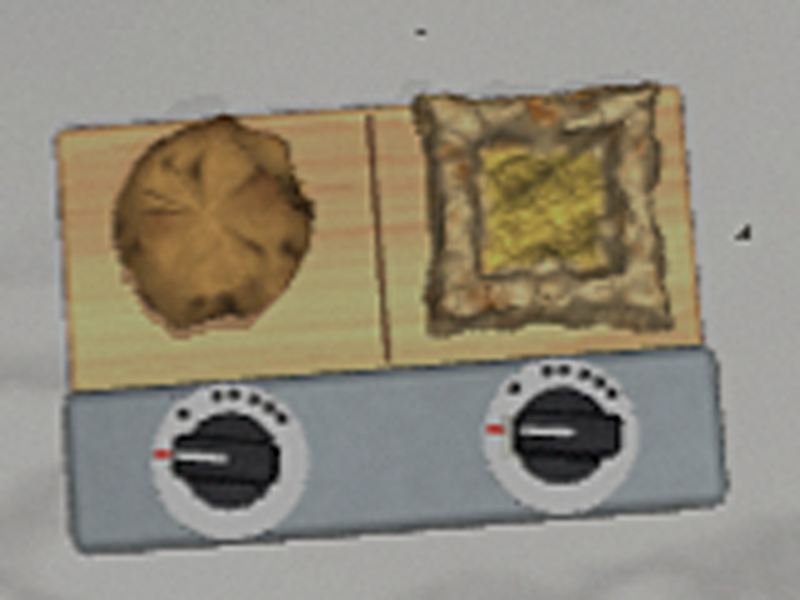

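View pics/c1.png

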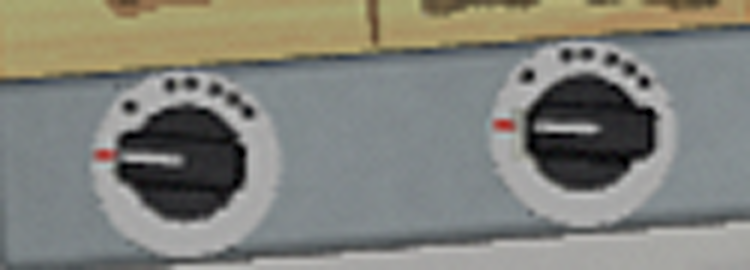

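>>> arm_command(targets=[{"x": -10,"y": 18},{"x": -19,"y": 36},{"x": -19,"y": 36},{"x": -19,"y": 36},{"x": -19,"y": 36},{"x": -19,"y": 36},{"x": -19,"y": 36},{"x": -19,"y": 36},{"x": -19,"y": 36},{"x": -19,"y": 36},{"x": -10,"y": 20},{"rz": -4}], fingers=0.55)

```text
invalid input
```

```bash
cat > st.py <<'E'
from rig import arm
import numpy as np
from scipy.spatial.transform import Rotation as R
o=arm.get_obs();w,x,y,z=o['ee_rot'];r=R.from_quat([x,y,z,w]).as_matrix()
print(o['time_s'],o['qpos'].round(3),o['ee_pos'].round(4),o['force'].round(2),o['torque'].round(3),o['gripper_width'])
print('xang',np.degrees(np.arctan2(r[1,0],r[0,0])),'z',r[:,2].round(4))
import sys
if len(sys.argv)>1:
    t=np.array([float(a) for a in sys.argv[1:4]]);print('tool shift mm',((t-o['ee_pos'])@r*1000).round(1))
E
python3 st.py 0.593 0.0662 0.2306
```

```text
0.1 [ 1.275  0.126 -0.04   1.405 -0.     1.571] [0.1529 0.5019 0.2306] [-0.32 -0.75 -0.14] [-0.001 -0.063 -0.007] 1.0004053260668315
xang 73.05134377645996 z [-4.0e-04 -1.4e-03 -1.0e+00]
tool shift mm [-2.885e+02  5.479e+02  4.000e-01]
```

>>> arm_command(targets=[{"x": -10,"y": 18,"z": 0,"rx": 0,"ry": 0,"rz": 0},{"x": -19,"y": 36,"z": 0,"rx": 0,"ry": 0,"rz": 0},{"x": -19,"y": 36,"z": 0,"rx": 0,"ry": 0,"rz": 0},{"x": -19,"y": 36,"z": 0,"rx": 0,"ry": 0,"rz": 0},{"x": -19,"y": 36,"z": 0,"rx": 0,"ry": 0,"rz": 0},{"x": -19,"y": 36,"z": 0,"rx": 0,"ry": 0,"rz": 0},{"x": -19,"y": 36,"z": 0,"rx": 0,"ry": 0,"rz": 0},{"x": 0,"y": 0,"z": 0,"rx": 0,"ry": 0,"rz": -4}], fingers=0.55)

```text
time_s: 0.9
ee_pos: [0.3431, 0.3124, 0.231]
ee_rot: [0.001, 0.784, 0.621, -0.0]
force: [-1.0, 0.4, 0.5]
gripper_width: 0.548
```

```bash
python3 st.py 0.593 0.0662 0.2306
```

```text
0.9 [ 7.390e-01  1.100e-02 -1.640e-01  1.396e+00 -1.000e-03  9.690e-01] [0.3431 0.3124 0.231 ] [-1.02  0.35  0.48] [0.033 0.053 0.049] 0.547949978758766
xang 76.81033264228132 z [ 4.0e-04 -1.3e-03 -1.0e+00]
tool shift mm [-182.7  299.5    0.8]
```

>>> arm_command(targets=[{"x": -22.8,"y": 37.4,"z": 0,"rx": 0,"ry": 0,"rz": 0},{"x": -22.8,"y": 37.4,"z": 0,"rx": 0,"ry": 0,"rz": 0},{"x": -22.8,"y": 37.4,"z": 0,"rx": 0,"ry": 0,"rz": 0},{"x": -22.8,"y": 37.4,"z": 0,"rx": 0,"ry": 0,"rz": 0},{"x": -22.8,"y": 37.4,"z": 0,"rx": 0,"ry": 0,"rz": 0},{"x": -22.8,"y": 37.4,"z": 0,"rx": 0,"ry": 0,"rz": 0},{"x": -22.8,"y": 37.4,"z": 0,"rx": 0,"ry": 0,"rz": 0},{"x": -22.8,"y": 37.4,"z": 0,"rx": 0,"ry": 0,"rz": 0},{"x": 0,"y": 0,"z": 0,"rx": 0,"ry": 0,"rz": 0}])

```text
time_s: 1.8
ee_pos: [0.5941, 0.0669, 0.2294]
ee_rot: [0.0, 0.784, 0.621, -0.001]
force: [-0.1, 0.5, 0.0]
gripper_width: 0.548
```

>>> arm_command(targets=[{"x": 0,"y": 0,"z": 0,"rx": 0,"ry": 0,"rz": -8.3},{"x": 0,"y": 0,"z": 0,"rx": 0,"ry": 0,"rz": -8.3},{"x": 0,"y": 0,"z": 0,"rx": 0,"ry": 0,"rz": -8.3},{"x": 0,"y": 0,"z": 0,"rx": 0,"ry": 0,"rz": -8.3},{"x": 0,"y": 0,"z": 0,"rx": 0,"ry": 0,"rz": -8.3},{"x": 0,"y": 0,"z": 0,"rx": 0,"ry": 0,"rz": -8.3},{"x": 0,"y": 0,"z": 0,"rx": 0,"ry": 0,"rz": -8.3},{"x": 0,"y": 0,"z": 0,"rx": 0,"ry": 0,"rz": -8.3},{"x": 0,"y": 0,"z": 0,"rx": 0,"ry": 0,"rz": -8.3},{"x": 0,"y": 0,"z": 0,"rx": 0,"ry": 0,"rz": -8.3},{"x": 0,"y": 0,"z": 0,"rx": 0,"ry": 0,"rz": -8.3},{"x": 0,"y": 0,"z": 0,"rx": 0,"ry": 0,"rz": -8.3}])

```text
time_s: 3.0
ee_pos: [0.5909, 0.071, 0.2309]
ee_rot: [-0.0, 0.026, 1.0, 0.0]
force: [0.0, 0.1, -1.0]
gripper_width: 0.549
```

```bash
python3 st.py 0.593 0.0662 0.2306; python3 -c "
from h import *
snap('side','side1');snap('top','top1')"
```

```text
3.0 [ 0.12   0.262  0.126  1.436  0.    -1.399] [0.5909 0.071  0.2309] [ 0.04  0.07 -0.98] [-0.023 -0.01  -0.023] 0.5489099899293229
xang 177.0223747584834 z [-0.001  0.    -1.   ]
tool shift mm [-2.4 -4.7  0.3]
```

View pics/side1.png

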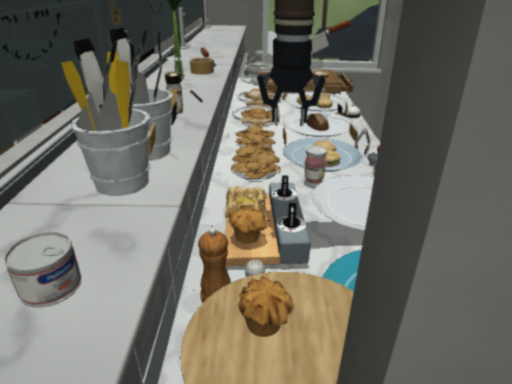

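View pics/top1.png

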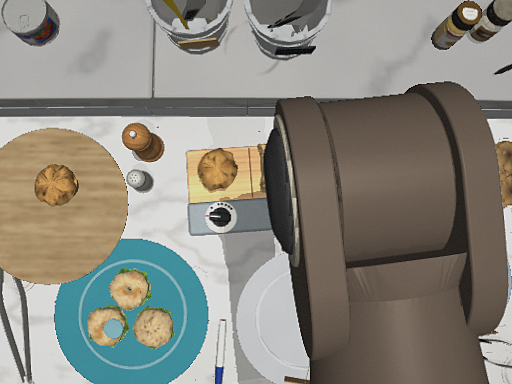

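>>> arm_command(targets=[{"x": -2.4,"y": -4.7,"z": 20,"rx": 0,"ry": 0,"rz": 0.5},{"x": 0,"y": 0,"z": 30,"rx": 0,"ry": 0,"rz": 0},{"x": 0,"y": 0,"z": 30,"rx": 0,"ry": 0,"rz": 0},{"x": 0,"y": 0,"z": 20,"rx": 0,"ry": 0,"rz": 0},{"x": 0,"y": 0,"z": 0,"rx": 0,"ry": 0,"rz": 0},{"x": 0,"y": 0,"z": 0,"rx": 0,"ry": 0,"rz": 0}])

```text
time_s: 3.7
ee_pos: [0.5933, 0.0659, 0.1316]
ee_rot: [-0.0, 0.034, 0.999, -0.0]
force: [0.3, -0.7, -0.0]
gripper_width: 0.55
```

```bash
python3 st.py 0.593 0.0662 0.074; python3 -c "
from h import *
d=snap('side','side2')
c=cv2.resize(d['image'][60:280,200:380],None,fx=2.7,fy=2.7,interpolation=cv2.INTER_CUBIC);cv2.imwrite('pics/c2.png',c[:,:,::-1])"
```

```text
3.7 [ 0.111  0.278 -0.07   1.223  0.    -1.391] [0.5933 0.0659 0.1316] [ 0.33 -0.74 -0.01] [ 0.019 -0.035 -0.041] 0.5500948517450537
xang 176.05430054605102 z [-7.e-04 -0.e+00 -1.e+00]
tool shift mm [ 0.3  0.3 57.6]
```

View pics/c2.png

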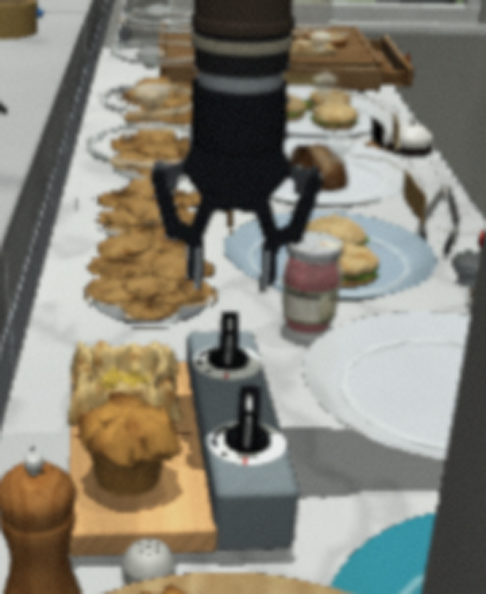

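The fingers (crop columns ~195 and ~268) straddle the far (right) knob's bar at ~230, centred, so I descend and close.

>>> arm_command(targets=[{"x": 0.3,"y": 0.3,"z": 15,"rx": 0,"ry": 0,"rz": 0},{"x": 0,"y": 0,"z": 20,"rx": 0,"ry": 0,"rz": 0},{"x": 0,"y": 0,"z": 15,"rx": 0,"ry": 0,"rz": 0},{"x": 0,"y": 0,"z": 7,"rx": 0,"ry": 0,"rz": 0},{"x": 0,"y": 0,"z": 0,"rx": 0,"ry": 0,"rz": 0},{"x": 0,"y": 0,"z": 0,"rx": 0,"ry": 0,"rz": 0}])

```text
time_s: 4.35
ee_pos: [0.594, 0.0662, 0.0756]
ee_rot: [0.001, 0.034, 0.999, 0.0]
force: [0.4, 0.3, -0.1]
gripper_width: 0.551
```

>>> arm_command(targets=[{"x": 0,"y": 0,"z": 0,"rx": 0,"ry": 0,"rz": 0},{"x": 0,"y": 0,"z": 0,"rx": 0,"ry": 0,"rz": 0},{"x": 0,"y": 0,"z": 0,"rx": 0,"ry": 0,"rz": 0},{"x": 0,"y": 0,"z": 0,"rx": 0,"ry": 0,"rz": 0},{"x": 0,"y": 0,"z": 0,"rx": 0,"ry": 0,"rz": 0},{"x": 0,"y": 0,"z": 0,"rx": 0,"ry": 0,"rz": 0},{"x": 0,"y": 0,"z": 0,"rx": 0,"ry": 0,"rz": 0},{"x": 0,"y": 0,"z": 0,"rx": 0,"ry": 0,"rz": 0}], fingers=0)

```text
time_s: 5.15
ee_pos: [0.5932, 0.0662, 0.0754]
ee_rot: [0.0, 0.034, 0.999, 0.0]
force: [-2.8, 1.1, 6.3]
gripper_width: 0.173
```

```bash
python3 st.py 0.593 0.0662 0.074; python3 -c "
from h import *
d=snap('side','side3')
c=cv2.resize(d['image'][120:280,200:360],None,fx=3.6,fy=3.6,interpolation=cv2.INTER_CUBIC);cv2.imwrite('pics/c3.png',c[:,:,::-1])"
```

```text
5.15 [ 0.111  0.301 -0.165  1.104  0.    -1.393] [0.5932 0.0662 0.0754] [-2.8   1.09  6.29] [0.067 0.656 0.035] 0.17283988394231203
xang 176.15790522182718 z [ 5.e-04  4.e-04 -1.e+00]
tool shift mm [ 0.2 -0.   1.4]
```

View pics/c3.png

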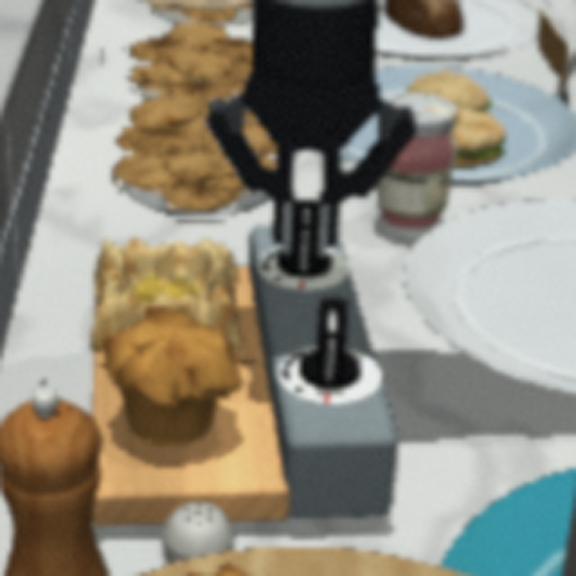

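Gripped (0.173 ≈ 15 mm). Now I pull it up.

>>> arm_command(targets=[{"x": 0,"y": 0,"z": -2,"rx": 0,"ry": 0,"rz": 0},{"x": 0,"y": 0,"z": -4,"rx": 0,"ry": 0,"rz": 0},{"x": 0,"y": 0,"z": -4,"rx": 0,"ry": 0,"rz": 0},{"x": 0,"y": 0,"z": -2,"rx": 0,"ry": 0,"rz": 0},{"x": 0,"y": 0,"z": 0,"rx": 0,"ry": 0,"rz": 0},{"x": 0,"y": 0,"z": 0,"rx": 0,"ry": 0,"rz": 0},{"x": 0,"y": 0,"z": 0,"rx": 0,"ry": 0,"rz": 0}])

```text
time_s: 5.9
ee_pos: [0.5932, 0.0662, 0.0867]
ee_rot: [0.0, 0.034, 0.999, 0.0]
force: [-3.7, 2.6, 3.4]
gripper_width: 0.177
```

```bash
python3 st.py 0.593 0.0662 0.074; python3 -c "
from h import *
d=snap('side','side4')
c=cv2.resize(d['image'][120:280,200:360],None,fx=3.6,fy=3.6,interpolation=cv2.INTER_CUBIC);cv2.imwrite('pics/c4.png',c[:,:,::-1])"
```

```text
5.9 [ 0.111  0.296 -0.147  1.128  0.    -1.393] [0.5932 0.0662 0.0867] [-3.65  2.63  3.38] [0.417 0.629 0.052] 0.17700437583538675
xang 176.15651273175988 z [ 1.e-04  3.e-04 -1.e+00]
tool shift mm [ 0.2  0.  12.7]
```

View pics/c4.png

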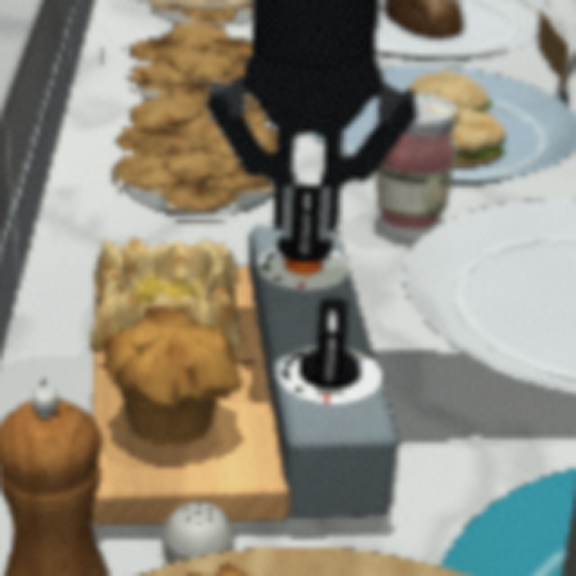

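The knob is up: the orange stem shows under its skirt at crop (303,265). Now I turn it 81.8° clockwise (positive rz with the tool pointing down).

>>> arm_command(targets=[{"x": 0,"y": 0,"z": 0,"rx": 0,"ry": 0,"rz": 4},{"x": 0,"y": 0,"z": 0,"rx": 0,"ry": 0,"rz": 7},{"x": 0,"y": 0,"z": 0,"rx": 0,"ry": 0,"rz": 8},{"x": 0,"y": 0,"z": 0,"rx": 0,"ry": 0,"rz": 8},{"x": 0,"y": 0,"z": 0,"rx": 0,"ry": 0,"rz": 8},{"x": 0,"y": 0,"z": 0,"rx": 0,"ry": 0,"rz": 8},{"x": 0,"y": 0,"z": 0,"rx": 0,"ry": 0,"rz": 8},{"x": 0,"y": 0,"z": 0,"rx": 0,"ry": 0,"rz": 8},{"x": 0,"y": 0,"z": 0,"rx": 0,"ry": 0,"rz": 8},{"x": 0,"y": 0,"z": 0,"rx": 0,"ry": 0,"rz": 8},{"x": 0,"y": 0,"z": 0,"rx": 0,"ry": 0,"rz": 4.8},{"x": 0,"y": 0,"z": 0,"rx": 0,"ry": 0,"rz": 2}])

```text
time_s: 7.15
ee_pos: [0.5942, 0.0649, 0.0867]
ee_rot: [0.002, 0.681, 0.732, -0.0]
force: [0.0, -1.8, 0.3]
gripper_width: 0.175
```

>>> arm_command(targets=[{"x": 0,"y": 0,"z": 0,"rx": 0,"ry": 0,"rz": 0},{"x": 0,"y": 0,"z": 0,"rx": 0,"ry": 0,"rz": 0},{"x": 0,"y": 0,"z": 0,"rx": 0,"ry": 0,"rz": 0}])

```text
time_s: 7.45
ee_pos: [0.5941, 0.065, 0.0867]
ee_rot: [0.001, 0.68, 0.733, -0.0]
force: [2.5, -6.4, 1.6]
gripper_width: 0.177
```

```bash
python3 st.py 0.593 0.0662 0.0867; python3 -c "
from h import *
d=snap('side','side5')
c=cv2.resize(d['image'][120:280,200:360],None,fx=3.6,fy=3.6,interpolation=cv2.INTER_CUBIC);cv2.imwrite('pics/c5.png',c[:,:,::-1])"
```

```text
7.45 [ 0.11   0.296 -0.147  1.126 -0.002  0.034] [0.5941 0.065  0.0867] [ 2.46 -6.38  1.58] [-1.212 -0.431 -0.008] 0.17716290730327952
xang 94.34837094921737 z [ 0.0018 -0.0021 -1.    ]
tool shift mm [ 1.3 -1.  -0. ]
```

View pics/c5.png

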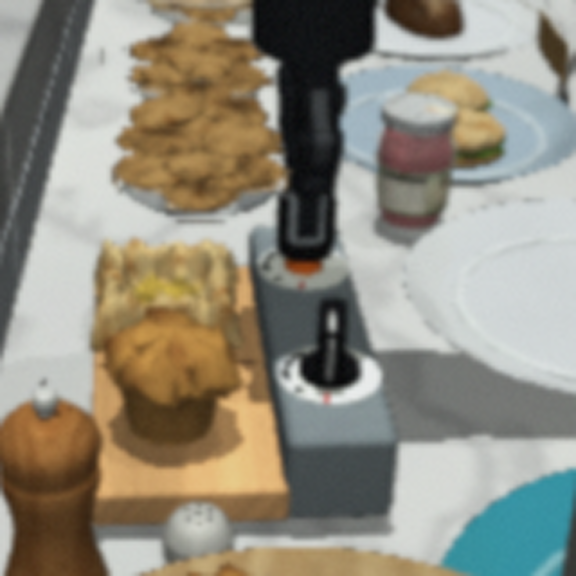

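Turned with the stem still out; the jaws stand at 94.35° as planned. Now I push it in.

>>> arm_command(targets=[{"x": 0,"y": 0,"z": 3,"rx": 0,"ry": 0,"rz": 0},{"x": 0,"y": 0,"z": 3,"rx": 0,"ry": 0,"rz": 0},{"x": 0,"y": 0,"z": 3,"rx": 0,"ry": 0,"rz": 0},{"x": 0,"y": 0,"z": 2,"rx": 0,"ry": 0,"rz": 0},{"x": 0,"y": 0,"z": 1,"rx": 0,"ry": 0,"rz": 0},{"x": 0,"y": 0,"z": 1,"rx": 0,"ry": 0,"rz": 0},{"x": 0,"y": 0,"z": 0,"rx": 0,"ry": 0,"rz": 0},{"x": 0,"y": 0,"z": 0,"rx": 0,"ry": 0,"rz": 0}])

```text
time_s: 8.3
ee_pos: [0.5942, 0.065, 0.0754]
ee_rot: [0.002, 0.68, 0.733, 0.0]
force: [-2.3, -6.2, 10.7]
gripper_width: 0.172
```

```bash
python3 st.py 0.593 0.0662 0.0754; python3 -c "
from h import *
d=snap('side','side6')
c=cv2.resize(d['image'][120:280,200:360],None,fx=3.6,fy=3.6,interpolation=cv2.INTER_CUBIC);cv2.imwrite('pics/c6.png',c[:,:,::-1])"
```

```text
8.3 [ 0.11   0.301 -0.166  1.101 -0.002  0.034] [0.5942 0.065  0.0754] [-2.28 -6.18 10.72] [-1.293  0.477 -0.039] 0.1715185348476704
xang 94.34556267737297 z [ 0.0031 -0.002  -1.    ]
tool shift mm [ 1.3 -1.1 -0.1]
```

View pics/c6.png

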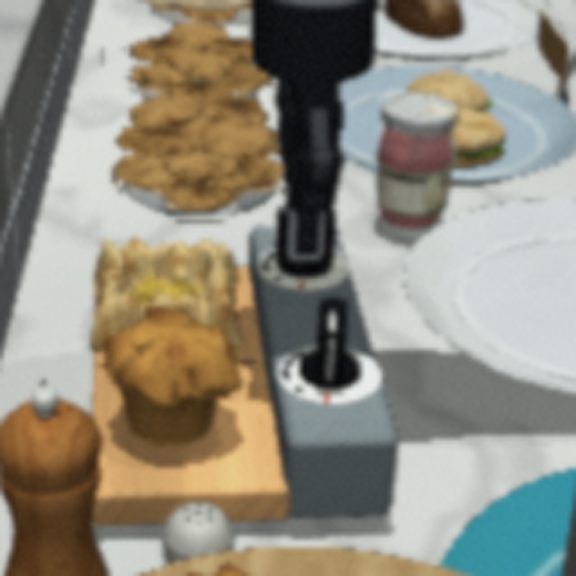

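>>> arm_command(targets=[{"x": 0,"y": 0,"z": 1,"rx": 0,"ry": 0,"rz": 0},{"x": 0,"y": 0,"z": 0.8,"rx": 0,"ry": 0,"rz": 0},{"x": 0,"y": 0,"z": 0,"rx": 0,"ry": 0,"rz": 0}])

```text
time_s: 8.65
ee_pos: [0.5943, 0.065, 0.0752]
ee_rot: [0.002, 0.68, 0.733, 0.001]
force: [-6.4, -6.2, 21.3]
gripper_width: 0.174
```

>>> arm_command(targets=[{"x": 0,"y": 0,"z": 0,"rx": 0,"ry": 0,"rz": 0},{"x": 0,"y": 0,"z": 0,"rx": 0,"ry": 0,"rz": 0},{"x": 0,"y": 0,"z": 0,"rx": 0,"ry": 0,"rz": 0},{"x": 0,"y": 0,"z": 0,"rx": 0,"ry": 0,"rz": 0},{"x": 0,"y": 0,"z": 0,"rx": 0,"ry": 0,"rz": 0},{"x": 0,"y": 0,"z": 0,"rx": 0,"ry": 0,"rz": 0}], fingers=0.55)

```text
time_s: 9.25
ee_pos: [0.5932, 0.0661, 0.0712]
ee_rot: [-0.0, 0.68, 0.734, -0.0]
force: [0.1, -0.9, 0.0]
gripper_width: 0.551
```

```bash
python3 st.py 0.593 0.0662 0.0754
```

```text
9.25 [ 0.111  0.304 -0.171  1.096  0.     0.035] [0.5932 0.0661 0.0712] [ 0.09 -0.87  0.04] [0.028 0.038 0.032] 0.55063429372045
xang 94.36259641356268 z [-5.e-04  0.e+00 -1.e+00]
tool shift mm [ 0.1 -0.2 -4.2]
```

>>> arm_command(targets=[{"x": 0,"y": 0,"z": -10,"rx": 0,"ry": 0,"rz": 0},{"x": 0,"y": 0,"z": -30,"rx": 0,"ry": 0,"rz": 0},{"x": 0,"y": 0,"z": -40,"rx": 0,"ry": 0,"rz": 0},{"x": 0,"y": 0,"z": -40,"rx": 0,"ry": 0,"rz": 0},{"x": 0,"y": 0,"z": -40,"rx": 0,"ry": 0,"rz": 0},{"x": 0,"y": 0,"z": 0,"rx": 0,"ry": 0,"rz": 0}])

```text
time_s: 9.85
ee_pos: [0.5955, 0.0663, 0.2388]
ee_rot: [0.003, 0.68, 0.733, 0.004]
force: [1.3, 0.4, -0.2]
gripper_width: 0.555
```

>>> arm_command(targets=[{"x": 30,"y": -25,"z": 0,"rx": 0,"ry": 0,"rz": 0},{"x": 35,"y": -25,"z": 0,"rx": 0,"ry": 0,"rz": 0},{"x": 35,"y": -25,"z": 0,"rx": 0,"ry": 0,"rz": 0},{"x": 35,"y": -25,"z": 0,"rx": 0,"ry": 0,"rz": 0},{"x": 35,"y": -25,"z": 0,"rx": 0,"ry": 0,"rz": 0},{"x": 35,"y": -25,"z": 0,"rx": 0,"ry": 0,"rz": 0},{"x": 35,"y": -25,"z": 0,"rx": 0,"ry": 0,"rz": 0},{"x": 35,"y": -25,"z": 0,"rx": 0,"ry": 0,"rz": 0},{"x": 35,"y": -25,"z": 0,"rx": 0,"ry": 0,"rz": 0},{"x": 35,"y": -25,"z": 0,"rx": 0,"ry": 0,"rz": 0},{"x": 20,"y": -10,"z": 0,"rx": 0,"ry": 0,"rz": 0},{"x": 0,"y": 0,"z": 0,"rx": 0,"ry": 0,"rz": 0}])

```text
time_s: 11.05
ee_pos: [0.3046, 0.4122, 0.2314]
ee_rot: [-0.0, 0.678, 0.735, 0.0]
force: [-0.2, 0.0, -0.8]
gripper_width: 0.554
```

```bash
python3 st.py; python3 - <<'E'
from h import *
d=snap('top','top7')
c=cv2.resize(d['image'][125:245,175:335],None,fx=5,fy=5,interpolation=cv2.INTER_CUBIC);cv2.imwrite('pics/c7.png',c[:,:,::-1])
w=cloud(d)
for nm,(u0,u1,v0,v1) in dict(L=(195,245,195,232),R=(265,315,190,230)).items():
    p=w[v0:v1,u0:u1].reshape(-1,3); q=p[(p[:,2]>.092)]
    print(nm,len(q),q.mean(0).round(4),np.median(q[:,2]),q[:,2].max(), (cv2.minAreaRect((q[:,:2]*1000).astype(np.float32))))
E
```

```text
11.05 [ 9.340e-01  1.020e-01 -6.600e-02  1.402e+00  1.000e-03  8.540e-01] [0.3046 0.4122 0.2314] [-0.24  0.05 -0.82] [ 0.006 -0.013  0.013] 0.5536298808825953
xang 94.5897868605759 z [-4.e-04  4.e-04 -1.e+00]
L 185 [0.5834 0.1902 0.1027] 0.10264840962008592 0.10617229114021465 ((583.4735107421875, 190.44476318359375), (36.18014144897461, 16.18275260925293), 89.79006958007812)
R 188 [0.5929 0.0661 0.1023] 0.10253723460744546 0.10714227247909991 ((593.2869873046875, 65.79173278808594), (37.10160446166992, 16.121627807617188), 4.335216522216797)
```

View pics/c7.png

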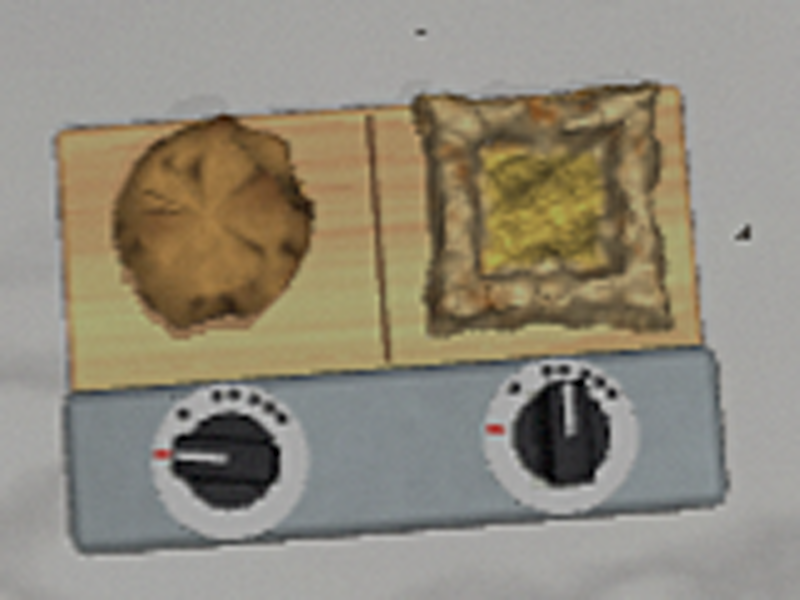

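Top view: the right knob is down, with its pointer at crop (570,405) towards the two dots at (557,370). The left knob, danish and muffin look unchanged.

```bash
python3 -c "
from rig import arm
print(arm.hand_in())"
```

```text
the job is handed in; nothing more can be done
None
```

The freshness timer in front of the danish, the right-hand one, is set to two dots, and I handed the job in at about 11 s.

I gripped the right knob, pulled it up about 11 mm and turned it 81.8° clockwise. I then pushed it in until it stopped moving at about 21 N, let go and moved the arm clear.

**Right knob:** In the last top view the bar lies at 4.3° and the board at about 4.35°, so the pointer is along the board's +x, at the two dots. The knob's top is back at its starting height of 102.5 mm.

**Everything else:** The left knob, danish and muffin look unchanged in the picture.

**One disagreement:** The depth-based angle of the left knob read 89.8° at the end, against 84.3° at the start. I put this down to measurement noise, because the picture of that knob looks the same and nothing touched it.

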